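# Shut and latch the carver's tool cupboard

## Task

The door of the tool cupboard on the bench is ajar. Lift its latch bar by the peg so that it clears the catch, close the door gently against its rubber buffer, and let the bar down fully into the notch of the catch so that the door stays shut by itself. Do not slam the door or force the bar against the catch, and leave the mallet, the carving and the stone where they lie.

Things in the scene. Friction and masses are not known exactly. Their poses are not given: they have to be found in the camera images.
- cupboard: Wooden bench-top tool cupboard fixed to the bench, 180 deep (x) x 310 wide (y) x 225 mm high; origin at the centre of its underside, z up. Its front face is at x = -90 mm and looks along -x; the door is let into it. A rubber buffer behind the door's free edge meets the door about 9 mm before flush (at the catch) and pushes it out with 1 N plus about 0.3 N per mm, both felt at the catch.
- hinge (a point): Point on the door's vertical hinge axis at the bench, at x = -90, y = -135, z = 0 mm of the cupboard; same axes as the cupboard.
- notch (a point): Nominal place of the catch's notch: centre of its mouth, level with the hook's top, x -103.5, y +159, z 193 mm of the cupboard (same axes). The iron catch, an upright plate 8 mm thick (y) on the cupboard's side, is screwed on through slots and really sits up to 6 mm further in or out (x): find it by feel. Press the lifted bar inwards until it meets the back wall, then lower it.
- notch_floor (a point): Floor of the notch, nominal, 15 mm under its mouth. The notch is 10.5 mm wide in x for the 8 mm bar, open above. Its front hook (cupboard -x side) is 6 mm thick; its back wall rises 32 mm above the hook's top, higher than the bar can be lifted. The bar, level, stays 3 mm above this floor. Never press the bar on the catch with more than 12 N.
- door (a joint): Opening angle of the cupboard door, rad: 0 = flush with the front, growing as the free edge swings out (cupboard -x); can be pressed in to -0.04. Door 246 wide, 18 mm thick, 0.8 kg, hinged at the cupboard's -y side, little friction. Latched, it rests between -0.018 and 0.024, depending on the catch; unlatched, the buffer pushes it out to 0.03.
- latch_bar (a joint): Lift angle of the latch bar on the door, rad: 0 = level, down; 0.18 = raised to its stop; clear of the hook from 0.08. Dark iron bar 213 long, 18 high, 8 mm thick, 10 to 18 mm off the door's face, pivoted 115 mm from the hinge axis at z = 190 mm; its free end reaches over the catch, 179 mm from the pivot. About 0.3 kg, it falls when let go.
- peg (a point): Centre of the bar's lifting handle, a round wooden peg 16 mm across, 52 mm long, standing straight out from the bar away from the door. This point is 46 mm off the door's face, 26 mm from the peg's outer end, 100 mm from the bar's pivot, 215 mm along the door from the hinge, z = 190 mm with the bar down. Pinch it from above, fingers either side along the door's width.
- mallet_mid (a point): Joiner's mallet lying on the bench, head 120 x 70 x 56 mm, handle 155 mm; the point is the head's centre. Leave alone.
- carving_mid (a point): Turned and half-carved light wooden figure, 72 mm across, 125 mm tall, standing; the point is 60 mm up. Leave alone.
- stone_mid (a point): Grey sharpening stone 150 x 55 x 28 mm lying flat; the point is its centre. Leave alone.

How it is judged:
By the outcome, as a careful person would: the job done as asked, in the order asked, and still so for the second after the job is handed in, with the robot touching nothing.
It also fails if it takes over 64 s, if anything falls off the work surface, if the arm or the gripper's body presses on something with over 40 N, if the wrist force passes 120 N, or if a joint passes its speed limit or range.

## Robot

A 6-joint arm with a two-finger parallel gripper is mounted at the origin on the work surface. World frame = base frame: x ahead of the robot, y to its left, z up, the work surface at z = 0. Lengths are in m, angles in rad, forces in N, time in s.
With the tool pointing down it reaches from about 0.375 to 0.975 m from the base axis. Payload 3.8 kg.
Tool frame: the origin (TCP) lies midway between the tips of the shut fingers; the grasp point (between the pads) lies manip.grasp_offset behind it (manip.grasp_offset is the distance from the TCP to the grasp point, in m); z points along the fingers, y is the direction in which the jaws open and shut (so a half turn about z gives the same grasp; the last joint's range is limited). The gripper opens to 85 mm and grips with 20 to 120 N. Pads are 22 mm wide; open, the fingers measure 114 mm over their backs; the gripper's body (76 mm by 85 mm) begins 54 mm behind the grasp point. The pads swing forward as they close: fully open they stand 13 mm farther back than shut.
Start: joints at [-1.202, 0.264, 1.604, -0, 1.274, -0.037], TCP at [0.266, -0.62, 0.2] pointing down, gripper open.
Joint ranges: [-2.63, 2.63], [-0.94, 2.18], [0.31, 2.57], [-1.31, 4.45], [0, 2.66], [-2.55, 2.55]. Speed limits (rad/s): [2.57, 2.57, 3.14, 3.14, 3.14, 3.14].

## Interface

Orientations are given as a unit quaternion [x, y, z, w].
In Python, from plant import manip, read_camera, order gives the robot as it stands.
- The arm moves only by the tool servo_tool, never from a script. Its argument "moves" is a list of rows, each a list of 7 numbers: the shift along the tool's x, y, z in units of 30 mm (1.0 is 30 mm), then the turn, a rotation vector about the tool's x, y, z in units of 5 degrees (1.0 is 5 degrees), then the closure, from 0 (fully open) to 1 (shut). A call has 1 to 8 rows; each row is the pose to reach, as a shift and turn from the pose measured when the call began, along the tool's axes at that moment; what a row does not reach only later rows make up. A row lasts 1/10 s, in which the tool goes at most 50 mm and 8.59 degrees, less where a joint would pass 70% of its speed; a pose out of reach is approached as far as the arm can. A call with a gripper value outside its range is refused whole. The fingers move at their own pace and stop on an object; "squeeze" is the grip in N (left out, the last holds). Time passes only in rows, so rows that repeat a pose let the fingers close. It gives the time, the measured TCP pose, the force and the opening at its end, in the units of the state.
- manip.read_state(): the state, without advancing time (a new reading comes with each control period).
- read_camera(name): name is "scene" or "side" or "wrist"; returns a dict with "color" (400x640x3 uint8, blue, green, red), "mtx" (3x3 intrinsics, pixels), "world_from_camera" (4x4, takes a point from camera to world coordinates). Camera axes: x right, y down, z forward; pixel columns grow to the right and rows downward; lengths in m; the calibration is good to about 2 mm. A picture is of the moment at which its call begins. There is no depth.
- order.sign_off(): hands the job in, once; it reports no verdict.
The state is a dict: "t": time; "q": joint angles; "joint_vel": joint speeds; "tau": joint torques, N m; "eef_pos": TCP position; "ee_rot": TCP orientation; "ft_force": force on the tool from outside, world axes, zero at the start; "wrist_torque": the same for the moment, N m; "opening": finger opening in m.
Only numpy, scipy, OpenCV 4.12 (cv2) and the standard library are available. Lean on these libraries where they do the work, as an engineer would, in place of code of your own. Each camera call takes 0.05 s, during which the arm holds its last target. There are 200 camera calls.

## Working session

There is one attempt and no reset: what is moved stays moved. The work goes in short steps, Python scripts to look and compute and a tool call to move; the robot and the scene stay as the last step left them, time stands still between calls to the robot, and variables do not carry over. Pictures are saved under pics/ and viewed, about 8 in all and at most 12, crops included, and the job is handed in when it is done.

Besides the shell and the picture viewer there is one more tool, called after "Request:" in YAML: its name, and indented under it one key for each argument. servo_tool: Moves the arm, as the interface text tells. Its arguments: {"type":"object","properties":{"moves":{"type":"array","items":{"type":"array","items":{"type":"number"}}},"squeeze":{"type":"number"}},"required":["moves"]}

```bash
mkdir -p pics; ls
python3 - <<'E'
from plant import manip, read_camera
import cv2, numpy as np
s=manip.read_state(); print(s, manip.grasp_offset)
for n in ("scene","side"):
    c=read_camera(n); cv2.imwrite(f"pics/{n}0.png",c["color"]); np.savez(f"pics/{n}0.npz",**c)
    print(n,c["mtx"].tolist(),np.round(c["world_from_camera"],3).tolist())
E
```

```text
pics
{'t': 0.0, 'q': array([-1.20190000e+00,  2.64736667e-01,  1.60538739e+00, -9.34009818e-06,
        1.27368054e+00, -3.69038466e-02]), 'joint_vel': array([-0.00066642,  0.00139455, -0.00085651,  0.0015637 , -0.00030665,
       -0.00015869]), 'tau': array([-5.84124737e-04, -5.15119207e+01, -3.67315149e+01, -7.74624951e-07,
        1.30514754e-02,  6.84190326e-06]), 'eef_pos': array([ 0.26616322, -0.61943771,  0.19876597]), 'ee_rot': array([ 9.79485423e-01,  2.01511992e-01, -1.87147432e-04, -1.09002980e-03]), 'ft_force': array([-0.73181454, -0.52878463, -0.59272916]), 'wrist_torque': array([ 0.01810146,  0.00724793, -0.01418706]), 'opening': 0.08560832410830838} 0.0187
scene [[365.45844516352776, 0.0, 314.2637319792011], [0.0, 365.45844516352776, 196.7245476646117], [0.0, 0.0, 1.0]] [[0.626, 0.612, -0.484, 1.165], [0.78, -0.478, 0.404, -0.466], [0.016, -0.63, -0.777, 1.074], [0.0, 0.0, 0.0, 1.0]]
side [[420.9216359479521, 0.0, 314.5176112360323], [0.0, 420.9216359479521, 204.73428595381534], [0.0, 0.0, 1.0]] [[-0.951, -0.231, 0.207, 0.272], [-0.31, 0.717, -0.625, 0.945], [-0.004, -0.658, -0.753, 1.259], [0.0, 0.0, 0.0, 1.0]]
```

View pics/scene0.png

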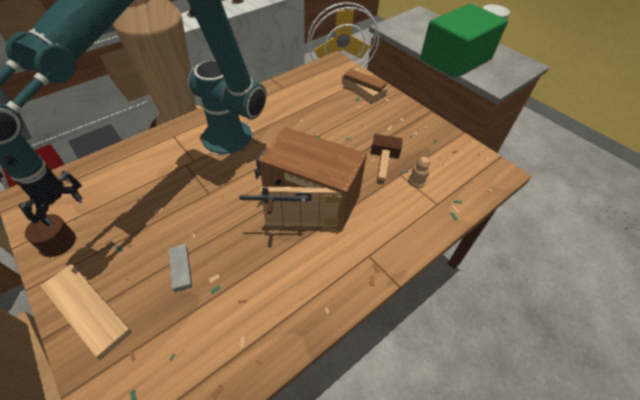

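View pics/side0.png

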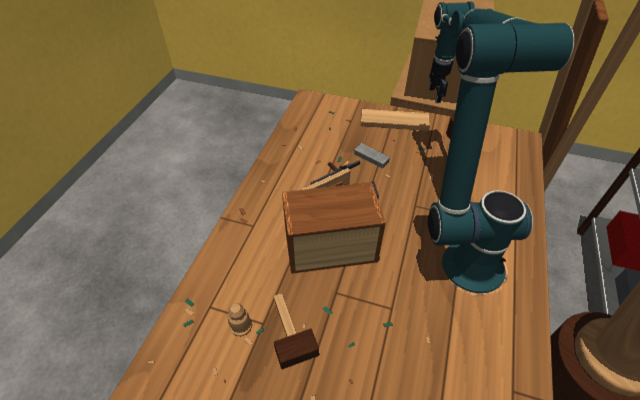

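The scene view shows the cupboard at about (312,178), with its door ajar toward world -y, the bar at (240-310,198) and the free end nearer the robot. The side view shows the cupboard top at (333,208). Next I'll enlarge both.

Run:
```python
import cv2, numpy as np
a=np.load("pics/scene0.npz")["color"][120:245,225:385]
b=np.load("pics/side0.npz")["color"][145:280,270:400]
a=cv2.resize(a,None,fx=3.0,fy=3.0,interpolation=cv2.INTER_CUBIC);b=cv2.resize(b,None,fx=2.4,fy=2.4,interpolation=cv2.INTER_CUBIC)
o=np.zeros((400,800,3),np.uint8);o[:a.shape[0],:a.shape[1]]=a;o[:b.shape[0],485:485+b.shape[1]]=b[:,:315]
cv2.imwrite("pics/crop1.png",o)
```

```text
(no output)
```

View pics/crop1.png

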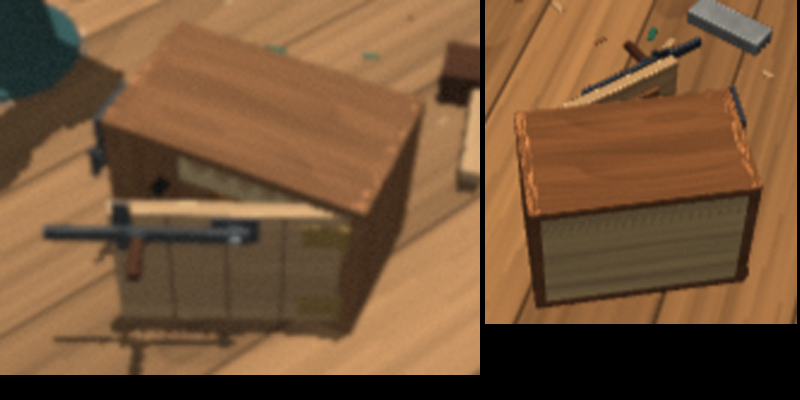

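```bash
cat > fit.py <<'E'
import numpy as np
from scipy.optimize import least_squares
cams={n:np.load(f"pics/{n}0.npz") for n in("scene","side")}
def proj(n,P):
    c=cams[n];T=np.linalg.inv(c["world_from_camera"]);p=T[:3,:3]@P+T[:3,3];q=c["mtx"]@p;return q[:2]/q[2]
def cup(v,p):
    c,s=np.cos(v[2]),np.sin(v[2]);return np.array([v[0]+c*p[0]-s*p[1],v[1]+s*p[0]+c*p[1],p[2]])
def door(v,along,off,z,th=None):
    th=v[3] if th is None else th   # opening swings free edge to -x
    d=np.array([-np.sin(th),np.cos(th)]);n=np.array([-np.cos(th),-np.sin(th)])
    p=np.array([-.09,-.135])+along*d+off*n
    return cup(v,[p[0],p[1],z])
E
cat > run.py <<'E'
from fit import *
obs=[("scene","c",(.09,.155,.225),(285.7,127.3)),("scene","c",(.09,-.155,.225),(365.3,154.7)),("scene","c",(-.09,-.155,.225),(346.7,191.7)),("scene","c",(-.09,.155,.225),(259.3,160)),
("side","c",(-.09,-.155,.225),(283.3,192.1)),("side","c",(-.09,.155,.225),(371.3,182.5)),("side","c",(.09,.155,.225),(384.6,222.9)),("side","c",(.09,-.155,.225),(288.8,234.6)),
("scene","d",(.215,.072,.19),(269.3,211.7)),("side","d",(.215,.072,.19),(329.6,163.3))]
f=lambda v:np.concatenate([(proj(n,(cup if k=="c" else door)(v,p) if k=="c" else door(v,*p))-o) for n,k,p,o in obs])
r=least_squares(f,[.5,-.05,np.pi/2,.5],loss="soft_l1")
v=r.x;print(v,np.round(f(v).reshape(-1,2),1).tolist());np.save("v.npy",v)
print("peg",door(v,.215,.046,.19),"hinge",door(v,0,0,0),"peg closed",door(v,.215,.046,.19,0))
print("notch",cup(v,[-.1035,.159,.193]),proj("scene",cup(v,[-.1035,.159,.193])),"bartip",proj("scene",door(v,.294,.014,.19)))
E
python3 run.py
```

```text
[0.50200911 0.07896818 2.02966576 0.39687074] [[-1.3, -0.5], [1.8, -1.0], [0.3, -0.5], [-0.9, -0.6], [-2.0, -0.2], [0.3, -0.3], [0.3, -0.1], [-2.2, -0.3], [-0.6, 0.2], [0.1, 0.1]]
peg [ 0.55667374 -0.13442296  0.19      ] hinge [0.66290801 0.05807453 0.        ] peg closed [ 0.49052393 -0.07839793  0.19      ]
notch [ 0.4053008  -0.08425177  0.193     ] [256.2658098  168.55099935] bartip [245.5581153  195.93555665]
```

```bash
cat > goal.py <<'E'
from fit import *
import sys
from plant import manip
from scipy.spatial.transform import Rotation as R
v=np.load("v.npy")
def goal(along,off,z,th):
    "units row to put the TCP at door coords, tool y = -door direction, tool x = inward"
    s=manip.read_state();R0=R.from_quat(s["ee_rot"])
    P=door(v,along,off,z,th);a=v[2]+np.pi+np.pi/2+th
    y=np.array([np.cos(a),np.sin(a),0]);zz=np.array([0,0,-1.]);Rg=R.from_matrix(np.c_[np.cross(y,zz),y,zz])
    return np.round(np.r_[R0.inv().apply(P-s["eef_pos"])/.03,np.degrees((R0.inv()*Rg).as_rotvec())/5],2)
def where():
    s=manip.read_state();c=np.cos;p=s["eef_pos"]-door(v,0,0,0)
    a=np.arctan2(*R.from_quat(s["ee_rot"]).as_matrix()[[1,0],1]);th=(a-v[2]-1.5*np.pi+np.pi)%(2*np.pi)-np.pi
    d=door(v,1,0,0,th)-door(v,0,0,0,th);n=door(v,0,1,0,th)-door(v,0,0,0,th)
    print("t %.2f"%s["t"],"tool th %.3f along %.4f off %.4f z %.4f"%(th,p@d,p@n,s["eef_pos"][2]),"F in door axes d,n,z",np.round([s["ft_force"]@d,s["ft_force"]@n,s["ft_force"][2]],1),"open %.4f q6 %.2f"%(s["opening"],s["q"][5]))
if __name__=="__main__":
    where(); print(goal(*map(float,sys.argv[1:5])).tolist())
E
python3 goal.py .215 .05 .30 .397
```

```text
t 0.10 tool th -1.624 along -0.4660 off 0.6320 z 0.1989 F in door axes d,n,z [ 0.8  0.1 -0.4] open 0.0855 q6 -0.04
[15.34, -10.92, -3.35, -0.01, -0.02, -23.16]
```

Request:
servo_tool:
  moves:
    - [0, 0, -3.3, 0, 0, 0, 0]
    - [0, 0, -3.3, 0, 0, -1.5, 0]
    - [15.3, -10.9, -3.3, 0, 0, -23.2, 0]
    - [15.3, -10.9, -3.3, 0, 0, -23.2, 0]
    - [15.3, -10.9, -3.3, 0, 0, -23.2, 0]
    - [15.3, -10.9, -3.3, 0, 0, -23.2, 0]
    - [15.3, -10.9, -3.3, 0, 0, -23.2, 0]
    - [15.3, -10.9, -3.3, 0, 0, -23.2, 0]

```text
t: 0.9
eef_pos: [0.4225, -0.3613, 0.2978]
ee_rot: [0.751, 0.66, 0.0, -0.001]
ft_force: [1.0, -0.5, -0.1]
opening: 0.0856
```

```bash
python3 goal.py .215 .05 .30 .397
```

```text
t 0.90 tool th -0.587 along 0.1848 off 0.4467 z 0.2978 F in door axes d,n,z [-1.   0.4 -0.1] open 0.0856 q6 -0.62
[8.0, 3.58, -0.06, -0.0, -0.03, -11.28]
```

Request:
servo_tool:
  moves:
    - [8.0, 3.6, 0, 0, 0, -11.3, 0]
    - [8.0, 3.6, 0, 0, 0, -11.3, 0]
    - [8.0, 3.6, 0, 0, 0, -11.3, 0]
    - [8.0, 3.6, 0, 0, 0, -11.3, 0]
    - [8.0, 3.6, 0, 0, 0, -11.3, 0]
    - [8.0, 3.6, 0, 0, 0, -11.3, 0]
    - [8.0, 3.6, 0, 0, 0, -11.3, 0]
    - [8.0, 3.6, 0, 0, 0, -11.3, 0]

```text
t: 1.7
eef_pos: [0.5603, -0.136, 0.2974]
ee_rot: [0.348, 0.937, 0.001, -0.002]
ft_force: [-0.2, 0.1, 0.2]
opening: 0.0856
```

```bash
python3 goal.py .215 .05 .168 .397
python3 - <<'E'
from plant import read_camera
from fit import *
import cv2
c=read_camera("wrist"); np.savez("pics/wrist1.npz",**c); cams["wrist"]=c; v=np.load("v.npy")
im=c["color"].copy()
for off in (.02,.072): print(off,proj("wrist",door(v,.215,off,.19)))
for p in ((.294,.014),(.115,.014),(.246,0)): print(p,proj("wrist",door(v,*p,.199)))
cv2.imwrite("pics/wrist1.png",im)
E
```

```text
t 1.70 tool th 0.401 along 0.2141 off 0.0489 z 0.2974 F in door axes d,n,z [ 0.1 -0.2  0.2] open 0.0856 q6 -1.14
[-0.02, -0.04, 4.31, 0.01, -0.04, 0.04]
0.02 [322.29465162 147.21892575]
0.072 [322.1059532  208.89570721]
(0.294, 0.014) [219.78445884 140.84550777]
(0.115, 0.014) [452.00662488 141.68345366]
(0.246, 0) [281.53842587 122.5878487 ]
```

View pics/wrist1.png

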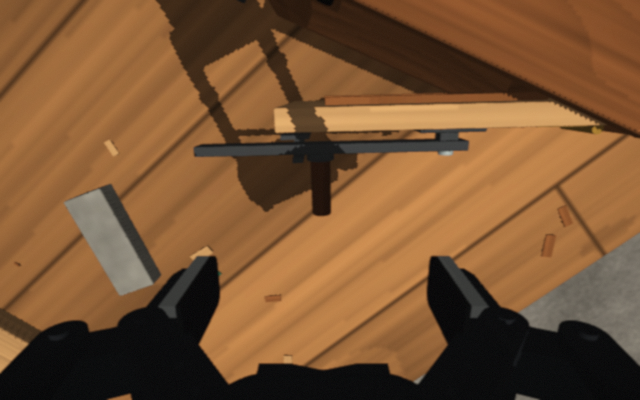

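The wrist view shows the peg from (318,155) to (321,214) and the bar from (195,150) to (469,144). That puts the door about 4 mm further out than my fit, so I'm refitting with these points.

```bash
cat > run2.py <<'E'
import re
src=open("run.py").read().split("f=lambda")
exec(src[0].replace("from fit import *","from fit import *"))
c=np.load("pics/wrist1.npz");cams["wrist"]=c
obs+=[("wrist","d",(.215,.072,.19),(321,214)),("wrist","d",(.314,.014,.199),(195,149)),("wrist","d",(.101,.014,.199),(469,143))]
exec("f=lambda"+src[1])
E
python3 run2.py; python3 goal.py .215 .05 .168 .41
```

```text
[0.50084178 0.07875758 2.02922913 0.41946847] [[-1.5, -0.7], [1.5, -1.1], [-0.0, -0.7], [-1.1, -0.8], [-1.7, -0.2], [0.7, -0.3], [0.7, -0.0], [-1.8, -0.2], [-0.5, 1.3], [-0.7, -0.5], [1.9, -0.6], [-1.1, -0.2], [0.1, 0.7]]
peg [ 0.55978896 -0.13701062  0.19      ] hinge [0.66173154 0.05779368 0.        ] peg closed [ 0.48928789 -0.0786035   0.19      ]
notch [ 0.40406221 -0.08442013  0.193     ] [256.01689491 168.35806917] bartip [245.06947486 197.3788845 ]
t 1.75 tool th 0.398 along 0.2135 off 0.0506 z 0.2975 F in door axes d,n,z [ 0.2 -0.9 -0.1] open 0.0856 q6 -1.14
[-0.08, -0.03, 4.32, 0.01, -0.04, -0.14]
```

Request:
servo_tool:
  moves:
    - [0, 0, 1.5, 0, 0, -0.2, 0]
    - [0, 0, 3.0, 0, 0, -0.2, 0]
    - [0, 0, 4.3, 0, 0, -0.2, 0]
    - [0, 0, 4.3, 0, 0, -0.2, 0]
    - [0, 0, 4.3, 0, 0, -0.2, 0]

```text
t: 2.25
eef_pos: [0.5591, -0.1368, 0.1684]
ee_rot: [0.342, 0.94, 0.001, -0.002]
ft_force: [-0.1, 0.5, 0.6]
opening: 0.0855
```

```bash
python3 goal.py .215 .05 .168 .4195
```

```text
t 2.25 tool th 0.413 along 0.2150 off 0.0467 z 0.1684 F in door axes d,n,z [-0.3 -0.4  0.6] open 0.0855 q6 -1.16
[-0.16, 0.01, 0.01, -0.0, -0.06, -0.07]
```

Request:
servo_tool:
  moves:
    - [0, 0, 0, 0, 0, 0, 0.5]
    - [0, 0, 0, 0, 0, 0, 0.9]
    - [0, 0, 0, 0, 0, 0, 0.9]
    - [0, 0, 0, 0, 0, 0, 0.9]
    - [0, 0, 0, 0, 0, 0, 0.9]
    - [0, 0, 0, 0, 0, 0, 0.9]
    - [0, 0, 0, 0, 0, 0, 0.9]
    - [0, 0, 0, 0, 0, 0, 0.9]
  squeeze: 30

```text
t: 3.05
eef_pos: [0.5591, -0.1367, 0.1683]
ee_rot: [0.342, 0.94, 0.001, -0.002]
ft_force: [-0.1, -0.6, 0.1]
opening: 0.0087
```

```bash
python3 goal.py .215 .05 .168 .4195
```

```text
t 3.05 tool th 0.413 along 0.2150 off 0.0465 z 0.1683 F in door axes d,n,z [0.5 0.3 0.1] open 0.0087 q6 -1.16
[-0.16, 0.01, 0.01, -0.0, -0.06, -0.07]
```

Run:
```python
from plant import read_camera
import cv2
cv2.imwrite("pics/w2.png",read_camera("wrist")["color"])
```

```text
(no output)
```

View pics/w2.png

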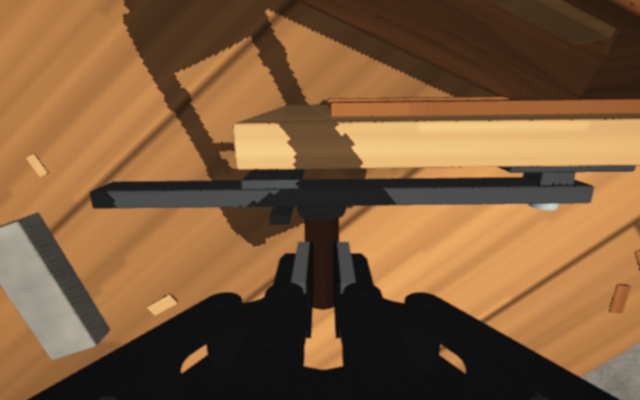

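The pads straddle the peg (x about 305–340, y 240–305), but the fingers stopped at the commanded opening. I'll close fully and check.

Request:
servo_tool:
  moves:
    - [0, 0, 0, 0, 0, 0, 1]
    - [0, 0, 0, 0, 0, 0, 1]
    - [0, 0, 0, 0, 0, 0, 1]
    - [0, 0, 0, 0, 0, 0, 1]
  squeeze: 30

```text
t: 3.5
eef_pos: [0.5591, -0.1367, 0.1683]
ee_rot: [0.342, 0.94, 0.001, -0.002]
ft_force: [0.0, 0.1, 0.2]
opening: -0.0002
```

```bash
python3 goal.py .215 .05 .168 .4195
python3 - <<'E'
from plant import read_camera
import cv2
i=read_camera("wrist")["color"][150:330,220:430]
cv2.imwrite("pics/w3.png",cv2.resize(i,None,fx=3,fy=3,interpolation=cv2.INTER_CUBIC))
E
```

```text
t 3.50 tool th 0.413 along 0.2149 off 0.0466 z 0.1683 F in door axes d,n,z [-0.1 -0.1  0.2] open -0.0002 q6 -1.16
[-0.16, 0.01, 0.01, -0.0, -0.06, -0.07]
```

View pics/w3.png

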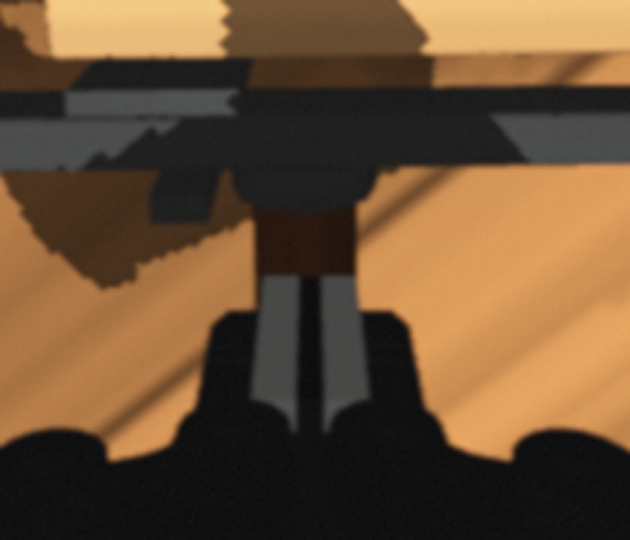

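Run:
```python
from plant import read_camera,manip
from fit import *
c=read_camera("wrist"); cams["wrist"]=c; v=np.load("v.npy");s=manip.read_state()
e=s["eef_pos"]; print(np.round(c["world_from_camera"],3).tolist(),c["mtx"][0])
print("tcp",proj("wrist",e),"grasp",proj("wrist",e+[0,0,.0187]))
for a in (.207,.223):
  for off in (.018,.02,.072): print(a,off,proj("wrist",door(v,a,off,.19)))
for p in((.314,.018,.199),(.314,.018,.181),(.101,.018,.199),(.246,0,.2)):print(p,proj("wrist",door(v,*p)))
np.savez("pics/wrist3.npz",**c)
```

```text
[[0.644, 0.735, 0.214, 0.504], [0.765, -0.618, -0.181, -0.09], [-0.001, 0.281, -0.96, 0.344], [0.0, 0.0, 0.0, 1.0]] [354.2774486    0.         322.89905885]
tcp [323.79990102 233.48680407] grasp [323.84807843 248.3499476 ]
0.207 0.018 [341.75064772 195.73492117]
0.207 0.02 [341.71400141 199.96389418]
0.207 0.072 [340.8434869 300.4210009]
0.223 0.018 [306.38058449 195.9473427 ]
0.223 0.02 [306.46731448 200.17431095]
0.223 0.072 [308.52759478 300.58639667]
(0.314, 0.018, 0.199) [ 93.23539598 203.13052415]
(0.314, 0.018, 0.181) [116.73259693 191.78600389]
(0.101, 0.018, 0.199) [591.07742803 200.1656116 ]
(0.246, 0, 0.2) [248.48668594 161.13301679]
```

Run:
```python
from plant import read_camera,manip
from fit import *
import cv2
e=manip.read_state()["eef_pos"];out=[]
for n,(x0,y0,w,h,k) in {"scene":(215,120,100,120,4),"side":(290,90,100,120,4)}.items():
    c=read_camera(n);cams[n]=c
    i=cv2.resize(c["color"][y0:y0+h,x0:x0+w],None,fx=k,fy=k,interpolation=cv2.INTER_CUBIC)
    p=(proj(n,e)-[x0,y0])*k;g=(proj(n,e+[0,0,.036])-[x0,y0])*k
    cv2.circle(i,tuple(p.astype(int)),4,(0,0,255),-1);cv2.circle(i,tuple(g.astype(int)),4,(0,255,0),-1);out.append(i)
cv2.imwrite("pics/tcp.png",np.hstack(out))
```

```text
(no output)
```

View pics/tcp.png

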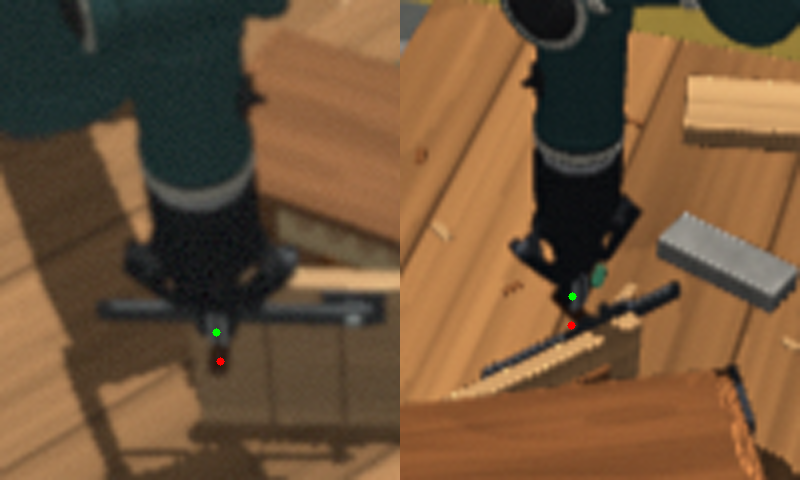

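The pads end about 20–35 mm above the reported TCP (the red dot) and closed above the peg, so I'll open, go about 33 mm lower and close again.

Request:
servo_tool:
  moves:
    - [0, 0, 0, 0, 0, 0, 0.4]
    - [0, 0, 0, 0, 0, 0, 0.4]
    - [0, 0, 0, 0, 0, 0, 0.4]
    - [0, 0, 0, 0, 0, 0, 0.4]
    - [-0.1, 0, 0.4, 0, 0, 0, 0.4]
    - [-0.1, 0, 0.8, 0, 0, 0, 0.4]
    - [-0.1, 0, 1.1, 0, 0, 0, 0.4]
    - [-0.1, 0, 1.1, 0, 0, 0, 0.4]
  squeeze: 30

```text
t: 4.5
eef_pos: [0.5592, -0.138, 0.1323]
ee_rot: [0.342, 0.94, 0.001, -0.005]
ft_force: [-0.4, -0.7, -0.4]
opening: 0.0514
```

Request:
servo_tool:
  moves:
    - [0, 0, 0, 0, 0, 0, 0.6]
    - [0, 0, 0, 0, 0, 0, 0.8]
    - [0, 0, 0, 0, 0, 0, 0.9]
    - [0, 0, 0, 0, 0, 0, 0.95]
    - [0, 0, 0, 0, 0, 0, 0.95]
    - [0, 0, 0, 0, 0, 0, 0.95]
  squeeze: 30

```text
t: 5.1
eef_pos: [0.5593, -0.1379, 0.1324]
ee_rot: [0.342, 0.94, 0.001, -0.005]
ft_force: [0.5, 0.2, -0.2]
opening: 0.0151
```

```bash
python3 goal.py .215 .05 .135 .4195
python3 - <<'E'
from plant import read_camera
import cv2
i=read_camera("wrist")["color"][130:380,170:480]
cv2.imwrite("pics/w4.png",cv2.resize(i,None,fx=2,fy=2,interpolation=cv2.INTER_CUBIC))
E
```

```text
t 5.10 tool th 0.414 along 0.2157 off 0.0475 z 0.1324 F in door axes d,n,z [-0.5  0.3 -0.2] open 0.0151 q6 -1.16
[-0.13, 0.03, -0.09, -0.02, -0.11, -0.07]
```

Request:
servo_tool:
  moves:
    - [0, 0, -0.15, 0, 0, 0, 0.95]
    - [0, 0, -0.3, 0, 0, 0, 0.95]
    - [0, 0.02, -0.43, 0, 0, 0, 0.95]
    - [0, 0.02, -0.43, 0, 0, 0, 0.95]
    - [0, 0.02, -0.43, 0, 0, 0, 0.95]
  squeeze: 30

```text
t: 5.65
eef_pos: [0.5599, -0.1374, 0.1455]
ee_rot: [0.342, 0.94, 0.001, -0.005]
ft_force: [0.6, 1.8, -3.8]
opening: 0.0154
```

Run:
```python
from goal import *
where()
from plant import read_camera
import cv2
c=read_camera("scene");i=cv2.resize(c["color"][140:240,225:325],None,fx=4,fy=4,interpolation=cv2.INTER_CUBIC)
w=read_camera("wrist")["color"];w=cv2.resize(w[100:350,180:430],(400,400),interpolation=cv2.INTER_CUBIC)
cv2.imwrite("pics/lift.png",np.hstack([i,w]))
s=manip.read_state()
off=.0475; al=.2150; z0=s["eef_pos"][2]
for th in (.31,.21,.11,.07,.05,.03): print(th,goal(al,off,z0,th).tolist())
```

```text
t 5.65 tool th 0.414 along 0.2149 off 0.0476 z 0.1455 F in door axes d,n,z [-1.8 -0.7 -3.8] open 0.0154 q6 -1.16
0.31 [0.75, -0.13, 0.01, -0.03, -0.11, 1.19]
0.21 [1.49, -0.17, 0.01, -0.03, -0.11, 2.33]
0.11 [2.22, -0.15, 0.02, -0.04, -0.1, 3.48]
0.07 [2.51, -0.12, 0.02, -0.04, -0.1, 3.94]
0.05 [2.66, -0.1, 0.03, -0.04, -0.1, 4.17]
0.03 [2.8, -0.07, 0.03, -0.04, -0.1, 4.39]
```

View pics/lift.png

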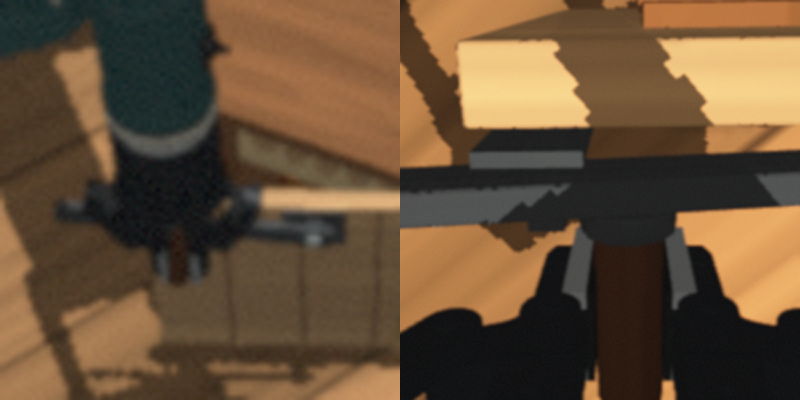

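Request:
servo_tool:
  moves:
    - [0.28, -0.05, 0, 0, 0, 0.43, 0.95]
    - [0.56, -0.1, 0, 0, 0, 0.87, 0.95]
    - [0.83, -0.13, 0, 0, 0, 1.3, 0.95]
    - [1.11, -0.16, 0, 0, 0, 1.74, 0.95]
    - [1.39, -0.17, 0, 0, 0, 2.17, 0.95]
    - [1.67, -0.17, 0, 0, 0, 2.61, 0.95]
    - [1.94, -0.16, 0, 0, 0, 3.04, 0.95]
    - [2.22, -0.15, 0, 0, 0, 3.48, 0.95]
  squeeze: 30

```text
t: 6.55
eef_pos: [0.5063, -0.0978, 0.146]
ee_rot: [0.481, 0.877, 0.0, -0.004]
ft_force: [3.0, 2.4, -5.1]
opening: 0.0156
```

Run:
```python
from goal import *
where()
for th in (.09,.07,.05,.04,.03,.02): print(th,goal(.2150,.0475,.1455,th).tolist())
```

```text
t 6.55 tool th 0.108 along 0.2147 off 0.0479 z 0.1460 F in door axes d,n,z [-3.8 -0.4 -5.1] open 0.0156 q6 -0.81
0.09 [0.14, -0.04, 0.02, -0.04, -0.09, 0.21]
0.07 [0.29, -0.07, 0.02, -0.04, -0.09, 0.44]
0.05 [0.43, -0.09, 0.02, -0.04, -0.09, 0.66]
0.04 [0.5, -0.1, 0.02, -0.04, -0.09, 0.78]
0.03 [0.58, -0.11, 0.02, -0.04, -0.09, 0.89]
0.02 [0.65, -0.12, 0.02, -0.04, -0.09, 1.01]
```

Request:
servo_tool:
  moves:
    - [0.14, -0.02, 0, 0, 0, 0.21, 0.95]
    - [0.22, -0.03, 0, 0, 0, 0.33, 0.95]
    - [0.29, -0.04, 0, 0, 0, 0.44, 0.95]
    - [0.36, -0.05, 0, 0, 0, 0.55, 0.95]
    - [0.43, -0.06, 0, 0, 0, 0.66, 0.95]
    - [0.5, -0.07, 0, 0, 0, 0.78, 0.95]
    - [0.5, -0.07, 0, 0, 0, 0.78, 0.95]
  squeeze: 30

```text
t: 7.25
eef_pos: [0.4957, -0.0864, 0.146]
ee_rot: [0.511, 0.86, -0.0, -0.005]
ft_force: [-2.7, -2.6, -3.4]
opening: 0.015
```

Run:
```python
from goal import *
where()
for th in (.03,.02,.01,.0,-.01,-.02): print(th,goal(.2142,.0478,.1458,th).tolist())
```

```text
t 7.25 tool th 0.040 along 0.2147 off 0.0473 z 0.1460 F in door axes d,n,z [ 3.6  1.  -3.4] open 0.0150 q6 -0.72
0.03 [0.05, 0.0, 0.01, -0.06, -0.09, 0.11]
0.02 [0.12, -0.01, 0.01, -0.06, -0.09, 0.23]
0.01 [0.2, -0.03, 0.01, -0.06, -0.09, 0.34]
0.0 [0.27, -0.04, 0.01, -0.06, -0.09, 0.45]
-0.01 [0.34, -0.05, 0.01, -0.06, -0.09, 0.57]
-0.02 [0.41, -0.07, 0.01, -0.06, -0.09, 0.68]
```

Request:
servo_tool:
  moves:
    - [0.04, 0, 0, 0, 0, 0.06, 0.95]
    - [0.08, -0.01, 0, 0, 0, 0.12, 0.95]
    - [0.08, -0.01, 0, 0, 0, 0.12, 0.95]

```text
t: 7.55
eef_pos: [0.4942, -0.0846, 0.146]
ee_rot: [0.516, 0.857, -0.0, -0.005]
ft_force: [-2.5, -1.8, -4.0]
opening: 0.0152
```

```bash
python3 -c "
from goal import *
where()"
```

```text
t 7.55 tool th 0.029 along 0.2147 off 0.0473 z 0.1460 F in door axes d,n,z [ 3.1  0.4 -4. ] open 0.0152 q6 -0.71
```

Request:
servo_tool:
  moves:
    - [0.03, 0, 0, 0, 0, 0.05, 0.95]
    - [0.06, -0.01, 0, 0, 0, 0.1, 0.95]
    - [0.06, -0.01, 0, 0, 0, 0.1, 0.95]

```text
t: 7.85
eef_pos: [0.4932, -0.0834, 0.1461]
ee_rot: [0.519, 0.855, -0.001, -0.005]
ft_force: [-1.0, -3.9, -3.8]
opening: 0.015
```

```bash
python3 -c "
from goal import *
where()"
```

```text
t 7.85 tool th 0.020 along 0.2146 off 0.0477 z 0.1461 F in door axes d,n,z [ 2.7  3.  -3.8] open 0.0150 q6 -0.70
```

Request:
servo_tool:
  moves:
    - [0.025, 0, 0, 0, 0, 0.04, 0.95]
    - [0.05, -0.01, 0, 0, 0, 0.08, 0.95]
    - [0.05, -0.01, 0, 0, 0, 0.08, 0.95]

```text
t: 8.15
eef_pos: [0.4923, -0.0823, 0.1462]
ee_rot: [0.522, 0.853, -0.001, -0.004]
ft_force: [-1.0, -4.5, -3.4]
opening: 0.0149
```

```bash
python3 -c "
from goal import *
where()"
```

```text
t 8.15 tool th 0.013 along 0.2146 off 0.0478 z 0.1462 F in door axes d,n,z [ 3.   3.5 -3.4] open 0.0149 q6 -0.69
```

Request:
servo_tool:
  moves:
    - [0.02, 0, 0, 0, 0, 0.03, 0.95]
    - [0.04, 0, 0, 0, 0, 0.06, 0.95]
    - [0.04, 0, 0, 0, 0, 0.06, 0.95]

```text
t: 8.45
eef_pos: [0.4917, -0.0815, 0.1462]
ee_rot: [0.525, 0.851, -0.001, -0.004]
ft_force: [-2.1, -6.6, -4.3]
opening: 0.0149
```

```bash
python3 -c "
from goal import *
where()"
```

```text
t 8.45 tool th 0.008 along 0.2145 off 0.0480 z 0.1462 F in door axes d,n,z [ 4.9  5.  -4.3] open 0.0149 q6 -0.68
```

Request:
servo_tool:
  moves:
    - [0.02, 0, 0, 0, 0, 0.03, 0.95]
    - [0.04, 0, 0, 0, 0, 0.06, 0.95]
    - [0.04, 0, 0, 0, 0, 0.06, 0.95]

```text
t: 8.75
eef_pos: [0.4911, -0.0808, 0.1463]
ee_rot: [0.527, 0.85, -0.001, -0.004]
ft_force: [-0.9, -6.1, -4.6]
opening: 0.0149
```

```bash
python3 -c "
from goal import *
where()"
```

```text
t 8.75 tool th 0.003 along 0.2145 off 0.0482 z 0.1463 F in door axes d,n,z [ 3.5  5.  -4.6] open 0.0149 q6 -0.67
```

Request:
servo_tool:
  moves:
    - [0.025, 0, 0, 0, 0, 0.03, 0.95]
    - [0.05, 0, 0, 0, 0, 0.05, 0.95]
    - [0.05, 0, 0, 0, 0, 0.05, 0.95]

```text
t: 9.05
eef_pos: [0.4905, -0.0802, 0.1464]
ee_rot: [0.529, 0.849, -0.002, -0.004]
ft_force: [-1.3, -6.8, -3.5]
opening: 0.0149
```

```bash
python3 -c "
from goal import *
where()"
```

```text
t 9.05 tool th -0.001 along 0.2145 off 0.0483 z 0.1464 F in door axes d,n,z [ 4.1  5.6 -3.5] open 0.0149 q6 -0.67
```

Request:
servo_tool:
  moves:
    - [0.02, 0, 0, 0, 0, 0.02, 0.95]
    - [0.04, 0, 0, 0, 0, 0.04, 0.95]
    - [0.04, 0, 0, 0, 0, 0.04, 0.95]

```text
t: 9.35
eef_pos: [0.4902, -0.0797, 0.1466]
ee_rot: [0.53, 0.848, -0.002, -0.003]
ft_force: [-1.0, -5.9, -4.8]
opening: 0.0149
```

```bash
python3 -c "
from goal import *
where()"
```

```text
t 9.35 tool th -0.005 along 0.2144 off 0.0484 z 0.1466 F in door axes d,n,z [ 3.5  4.8 -4.8] open 0.0149 q6 -0.66
```

Request:
servo_tool:
  moves:
    - [0.03, 0, 0, 0, 0, 0.03, 0.95]
    - [0.06, 0, 0, 0, 0, 0.06, 0.95]
    - [0.06, 0, 0, 0, 0, 0.06, 0.95]

```text
t: 9.65
eef_pos: [0.4897, -0.079, 0.1468]
ee_rot: [0.532, 0.847, -0.003, -0.002]
ft_force: [-1.1, -8.4, -4.8]
opening: 0.0155
```

```bash
python3 -c "
from goal import *
where()"
```

```text
t 9.65 tool th -0.010 along 0.2144 off 0.0487 z 0.1468 F in door axes d,n,z [ 4.7  7.1 -4.8] open 0.0155 q6 -0.65
```

Request:
servo_tool:
  moves:
    - [0.02, 0, 0, 0, 0, 0.02, 0.95]
    - [0.04, 0, 0, 0, 0, 0.04, 0.95]
    - [0.04, 0, 0, 0, 0, 0.04, 0.95]

```text
t: 9.95
eef_pos: [0.4894, -0.0788, 0.1469]
ee_rot: [0.533, 0.846, -0.003, -0.002]
ft_force: [-0.5, -6.8, -4.3]
opening: 0.015
```

```bash
python3 -c "
from goal import *
where()"
```

```text
t 9.95 tool th -0.013 along 0.2144 off 0.0491 z 0.1469 F in door axes d,n,z [ 3.4  5.9 -4.3] open 0.0150 q6 -0.65
```

Request:
servo_tool:
  moves:
    - [0.04, 0, 0, 0, 0, 0.0, 0.95]
    - [0.07, 0, 0, 0, 0, 0.0, 0.95]
    - [0.07, 0, 0, 0, 0, 0.0, 0.95]
    - [0.07, 0, 0, 0, 0, 0.0, 0.95]

```text
t: 10.35
eef_pos: [0.4889, -0.0781, 0.1471]
ee_rot: [0.533, 0.846, -0.004, -0.001]
ft_force: [-1.3, -8.9, -4.7]
opening: 0.015
```

```bash
python3 -c "
from goal import *
where();s=manip.read_state();print(s['wrist_torque'],s['ee_rot'])"
```

```text
t 10.35 tool th -0.013 along 0.2145 off 0.0482 z 0.1471 F in door axes d,n,z [ 5.   7.5 -4.7] open 0.0150 q6 -0.65
[-1.25829215  0.30327412  0.10287891] [ 5.33425324e-01  8.45836783e-01 -4.14219983e-03 -6.34988204e-04]
```

Request:
servo_tool:
  moves:
    - [0.04, 0, 0, 0, 0, 0.03, 0.95]
    - [0.08, 0, 0, 0, 0, 0.05, 0.95]
    - [0.08, 0, 0, 0, 0, 0.05, 0.95]
    - [0.08, 0, 0, 0, 0, 0.05, 0.95]

```text
t: 10.75
eef_pos: [0.4884, -0.0774, 0.1476]
ee_rot: [0.535, 0.845, -0.005, 0.001]
ft_force: [-0.6, -9.0, -3.5]
opening: 0.0152
```

```bash
python3 -c "
from goal import *
where();s=manip.read_state();print(s['wrist_torque'],s['ee_rot'])"
```

```text
t 10.75 tool th -0.017 along 0.2145 off 0.0482 z 0.1476 F in door axes d,n,z [ 4.4  7.9 -3.5] open 0.0152 q6 -0.64
[-1.26217092  0.37161286  0.16852548] [ 5.35149072e-01  8.44742952e-01 -4.94765995e-03  5.79325361e-04]
```

```bash
cat >> goal.py <<'E'
def grasp():
    "door angle estimated from the true pad point, 52 mm behind TCP"
    s=manip.read_state();Rm=R.from_quat(s["ee_rot"]).as_matrix();g=s["eef_pos"]-.052*Rm[:,2]-door(v,0,0,0)
    d=door(v,1,0,0,0)-door(v,0,0,0,0);n=door(v,0,1,0,0)-door(v,0,0,0,0)
    print("grasp in cup: along %.4f out %.4f z %.4f tilt %s"%(g@d,g@n,g[2],np.round(Rm[:2,2],4)))
E
python3 - <<'E'
from goal import *
where();grasp()
for th in (-.015,-.02,-.025): print(th,goal(.2145,.0478,.1470,th).tolist())
E
```

```text
t 10.75 tool th -0.017 along 0.2145 off 0.0482 z 0.1476 F in door axes d,n,z [ 4.4  7.9 -3.5] open 0.0152 q6 -0.64
grasp in cup: along 0.2149 out 0.0442 z 0.1996 tilt [-0.0043 -0.009 ]
-0.015 [-0.0, 0.0, 0.02, -0.09, 0.07, -0.02]
-0.02 [0.03, -0.0, 0.02, -0.09, 0.07, 0.03]
-0.025 [0.07, -0.01, 0.02, -0.09, 0.07, 0.09]
```

Request:
servo_tool:
  moves:
    - [0.04, 0, 0.01, 0, 0.04, 0.03, 0.95]
    - [0.08, 0, 0.02, 0, 0.07, 0.06, 0.95]
    - [0.1, 0, 0.02, 0, 0.07, 0.06, 0.95]
    - [0.1, 0, 0.02, 0, 0.07, 0.06, 0.95]

```text
t: 11.15
eef_pos: [0.4878, -0.0766, 0.1476]
ee_rot: [0.537, 0.843, -0.004, -0.0]
ft_force: [-1.0, -9.8, -3.1]
opening: 0.0148
```

```bash
python3 -c "
from goal import *
where();grasp()"
```

```text
t 11.15 tool th -0.022 along 0.2144 off 0.0483 z 0.1476 F in door axes d,n,z [ 5.1  8.5 -3.1] open 0.0148 q6 -0.63
grasp in cup: along 0.2150 out 0.0434 z 0.1996 tilt [-0.0052 -0.007 ]
```

Request:
servo_tool:
  moves:
    - [0.04, 0, 0, 0, 0.04, 0.03, 0.95]
    - [0.08, 0, 0, 0, 0.07, 0.06, 0.95]
    - [0.1, 0, 0, 0, 0.07, 0.06, 0.95]
    - [0.1, 0, 0, 0, 0.07, 0.06, 0.95]

```text
t: 11.55
eef_pos: [0.4879, -0.0765, 0.1482]
ee_rot: [0.539, 0.842, -0.004, -0.0]
ft_force: [1.6, -12.6, -5.5]
opening: 0.015
```

```bash
python3 -c "
from goal import *
where();grasp()"
```

```text
t 11.55 tool th -0.026 along 0.2141 off 0.0491 z 0.1482 F in door axes d,n,z [ 3.8 12.2 -5.5] open 0.0150 q6 -0.63
grasp in cup: along 0.2149 out 0.0433 z 0.2002 tilt [-0.0049 -0.0064]
```

Wall contact: the outward position stalled at 43.3 mm and the normal force jumped to 12 N, which is about 4 N at the catch. Next I'll relax the push and lower the bar in stages.

Request:
servo_tool:
  moves:
    - [0.01, 0, 0, 0, 0, 0, 0.95]
    - [0.01, 0, 0.07, 0, 0, 0, 0.95]
    - [0.01, -0.01, 0.14, 0, 0, 0, 0.95]
    - [0.01, -0.01, 0.21, 0, 0, 0, 0.95]
    - [0.01, -0.02, 0.28, 0, 0, 0, 0.95]
    - [0.01, -0.02, 0.33, 0, 0, 0, 0.95]
    - [0.01, -0.02, 0.33, 0, 0, 0, 0.95]

```text
t: 12.25
eef_pos: [0.488, -0.078, 0.1396]
ee_rot: [0.539, 0.842, -0.005, 0.001]
ft_force: [-2.8, -9.1, 0.2]
opening: 0.015
```

```bash
python3 -c "
from goal import *
where();grasp()"
```

```text
t 12.25 tool th -0.026 along 0.2146 off 0.0505 z 0.1396 F in door axes d,n,z [6.4 7.1 0.2] open 0.0150 q6 -0.63
grasp in cup: along 0.2155 out 0.0446 z 0.1916 tilt [-0.0028 -0.0091]
```

Request:
servo_tool:
  moves:
    - [0.04, 0.01, -0.04, 0, 0, 0, 0.95]
    - [0.06, 0.02, -0.04, 0, 0.05, 0, 0.95]
    - [0.06, 0.02, -0.04, 0, 0.05, 0, 0.95]

```text
t: 12.55
eef_pos: [0.4881, -0.0779, 0.1417]
ee_rot: [0.539, 0.842, -0.005, 0.001]
ft_force: [-4.0, -9.6, -0.3]
opening: 0.0151
```

```bash
python3 -c "
from goal import *
where();grasp()"
```

```text
t 12.55 tool th -0.025 along 0.2145 off 0.0503 z 0.1417 F in door axes d,n,z [ 7.7  7.1 -0.3] open 0.0151 q6 -0.63
grasp in cup: along 0.2154 out 0.0445 z 0.1937 tilt [-0.0039 -0.0083]
```

Run:
```python
from plant import read_camera
from fit import *
import cv2
c=read_camera("wrist");cams["wrist"]=c;v=np.load("v.npy")
for x,z in((-.1035,.193),(-.098,.225),(-.115,.193)):print(proj("wrist",cup(v,[x,.159,z])))
s=read_camera("scene")["color"][140:240,225:325]
w=cv2.resize(c["color"],(640,400))[60:300,40:400]
cv2.imwrite("pics/catch.png",np.hstack([cv2.resize(w,(525,350),interpolation=cv2.INTER_CUBIC),cv2.resize(s,(275,350),interpolation=cv2.INTER_CUBIC)]))
```

```text
[111.12255033 213.62803238]
[ 41.15137787 233.95066721]
[117.15420274 242.02465577]
```

View pics/catch.png

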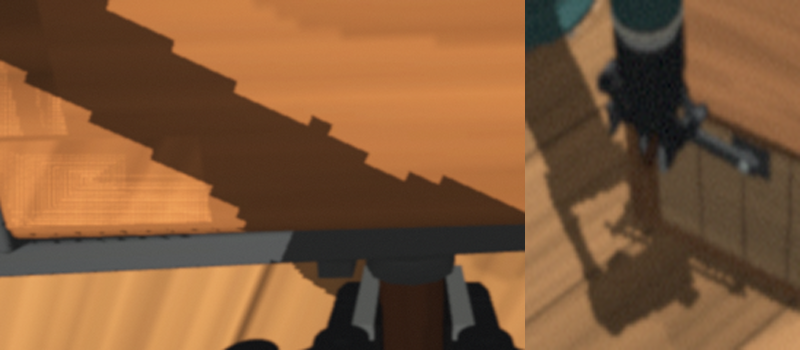

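The catch's back wall shows at the left edge behind the bar, at crop (0–8,210–250). The bar is in front of it with nothing visibly trapped, so I'll lower on in small steps.

Request:
servo_tool:
  moves:
    - [0.04, -0.01, 0.03, 0, 0, 0, 0.95]
    - [0.05, -0.03, 0.08, 0, 0.05, 0, 0.95]
    - [0.05, -0.03, 0.12, 0, 0.05, 0, 0.95]
    - [0.05, -0.03, 0.12, 0, 0.05, 0, 0.95]

```text
t: 13.05
eef_pos: [0.4882, -0.0781, 0.1395]
ee_rot: [0.539, 0.843, -0.003, 0.001]
ft_force: [-1.6, -7.1, -0.2]
opening: 0.0151
```

```bash
python3 -c "
from goal import *
where();grasp()"
```

```text
t 13.05 tool th -0.025 along 0.2146 off 0.0504 z 0.1395 F in door axes d,n,z [ 4.4  5.8 -0.2] open 0.0151 q6 -0.63
grasp in cup: along 0.2155 out 0.0448 z 0.1915 tilt [-0.0022 -0.0064]
```

Request:
servo_tool:
  moves:
    - [0.06, 0, 0, 0, 0, 0, 0.95]
    - [0.1, -0.01, 0.0, 0, 0, 0, 0.95]
    - [0.1, -0.01, 0.05, 0, 0, 0, 0.95]
    - [0.1, -0.02, 0.1, 0, 0, 0, 0.95]
    - [0.1, -0.02, 0.15, 0, 0, 0, 0.95]
    - [0.1, -0.02, 0.15, 0, 0, 0, 0.95]

```text
t: 13.65
eef_pos: [0.4876, -0.0774, 0.1364]
ee_rot: [0.538, 0.843, -0.004, 0.003]
ft_force: [-2.7, -10.0, 0.1]
opening: 0.0153
```

```bash
python3 -c "
from goal import *
where();grasp()"
```

```text
t 13.65 tool th -0.025 along 0.2149 off 0.0495 z 0.1364 F in door axes d,n,z [6.6 7.9 0.1] open 0.0153 q6 -0.63
grasp in cup: along 0.2158 out 0.0437 z 0.1883 tilt [ 0.0006 -0.0096]
```

Request:
servo_tool:
  moves:
    - [0.06, 0, 0.04, 0, 0, 0, 0.95]
    - [0.06, 0, 0.08, 0, 0, 0, 0.95]
    - [0.06, -0.01, 0.12, 0, 0, 0, 0.95]
    - [0.06, -0.01, 0.16, 0, 0, 0, 0.95]
    - [0.06, -0.01, 0.16, 0, 0, 0, 0.95]

```text
t: 14.15
eef_pos: [0.4877, -0.0776, 0.1328]
ee_rot: [0.538, 0.843, -0.004, 0.005]
ft_force: [-3.0, -10.0, -0.7]
opening: 0.0149
```

```bash
python3 -c "
from goal import *
where();grasp()"
```

```text
t 14.15 tool th -0.025 along 0.2148 off 0.0497 z 0.1328 F in door axes d,n,z [ 7.   7.8 -0.7] open 0.0149 q6 -0.63
grasp in cup: along 0.2159 out 0.0438 z 0.1848 tilt [ 0.0033 -0.0126]
```

Request:
servo_tool:
  moves:
    - [0.05, 0, 0.04, 0, 0, 0, 0.95]
    - [0.05, 0, 0.08, 0, 0, 0, 0.95]
    - [0.05, 0, 0.1, 0, 0, 0, 0.95]
    - [0.05, 0, 0.1, 0, 0, 0, 0.95]

```text
t: 14.55
eef_pos: [0.4885, -0.0785, 0.1327]
ee_rot: [0.538, 0.843, -0.005, 0.007]
ft_force: [-6.1, -11.3, 7.8]
opening: 0.015
```

```bash
python3 -c "
from goal import *
where();grasp()"
```

```text
t 14.55 tool th -0.024 along 0.2146 off 0.0507 z 0.1327 F in door axes d,n,z [10.3  7.7  7.8] open 0.0150 q6 -0.63
grasp in cup: along 0.2156 out 0.0446 z 0.1847 tilt [ 0.0064 -0.0168]
```

Fz rose to +8 N at z 0.1327, the original level height, so the bar is down on its stop. I'll ease off and release.

Request:
servo_tool:
  moves:
    - [0, 0, 0, 0, 0, 0, 0.95]
    - [0, 0, -0.02, 0, 0, 0, 0.85]
    - [0, 0, -0.02, 0, 0, 0, 0.75]
    - [0, 0, -0.02, 0, 0, 0, 0.6]
    - [0, 0, -0.02, 0, 0, 0, 0.5]
    - [0, 0, -0.02, 0, 0, 0, 0.5]

```text
t: 15.15
eef_pos: [0.489, -0.0781, 0.1337]
ee_rot: [0.538, 0.843, -0.005, 0.008]
ft_force: [-0.2, 0.3, 0.4]
opening: 0.0431
```

```bash
python3 -c "
from goal import *
where();grasp()"
```

```text
t 15.15 tool th -0.024 along 0.2139 off 0.0505 z 0.1337 F in door axes d,n,z [ 0.1 -0.4  0.4] open 0.0431 q6 -0.63
grasp in cup: along 0.2150 out 0.0445 z 0.1857 tilt [ 0.0076 -0.0162]
```

Request:
servo_tool:
  moves:
    - [0, 0, -0.6, 0, 0, 0, 0.5]
    - [0, 0, -1.5, 0, 0, 0, 0.5]
    - [0, 0, -3.0, 0, 0, 0, 0.5]
    - [-1, 0, -4.5, 0, 0, 0, 0.5]
    - [-3, 0, -5, 0, 0, 0, 0.5]
    - [-4, 0, -5, 0, 0, 0, 0.5]
    - [-4, 0, -5, 0, 0, 0, 0.5]
    - [-4, 0, -5, 0, 0, 0, 0.5]

```text
t: 15.95
eef_pos: [0.5385, -0.1849, 0.2854]
ee_rot: [0.539, 0.842, -0.005, 0.007]
ft_force: [0.1, -0.3, 0.1]
opening: 0.043
```

Run:
```python
from goal import *
from plant import read_camera
import cv2
where()
c=read_camera("wrist");cams["wrist"]=c
for th in(-.018,0,.024):print(th,[proj("wrist",door(v,*p)).round(1).tolist() for p in((.314,.018,.199),(.101,.018,.199),(.215,.072,.19))])
s=cv2.resize(read_camera("scene")["color"][130:230,225:325],(400,400),interpolation=cv2.INTER_CUBIC)
cv2.imwrite("pics/fin.png",np.hstack([cv2.resize(c["color"],(400,250)),np.zeros((250,1,3),np.uint8)]) if 0 else np.hstack([c["color"][0:400,100:500],s]))
```

```text
t 15.95 tool th -0.026 along 0.2137 off 0.1686 z 0.2854 F in door axes d,n,z [-0.   0.3  0.1] open 0.0430 q6 -0.80
-0.018 [[241.4, 165.5], [517.8, 31.9], [388.8, 170.6]]
0 [[241.4, 165.5], [517.8, 31.9], [388.8, 170.6]]
0.024 [[241.4, 165.5], [517.8, 31.9], [388.8, 170.6]]
```

View pics/fin.png

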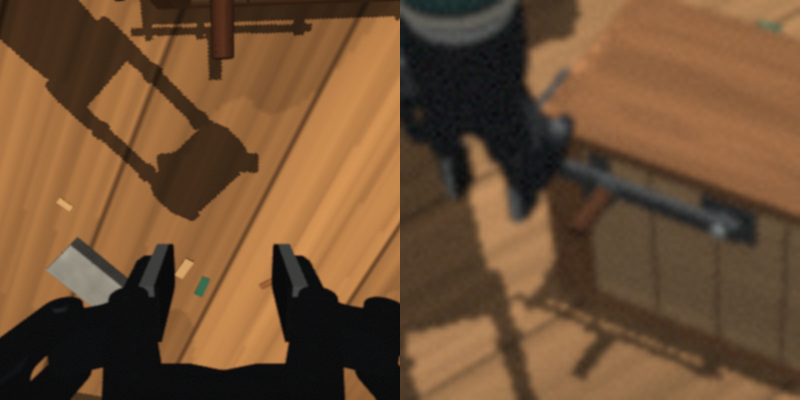

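The door reads as shut with the bar level and the peg free, but the gripper hides the catch in the scene view. I'll back off further for a clear look.

Request:
servo_tool:
  moves:
    - [-2, 1, -1, 0, 0, 0, 0.5]
    - [-4, 3, -2, 0, 0, 0, 0.5]
    - [-5, 5, -2, 0, 0, 0, 0.5]
    - [-5, 7, -2, 0, 0, 0, 0.5]
    - [-5, 8, -2, 0, 0, 0, 0.5]
    - [-5, 8, -2, 0, 0, 0, 0.5]
    - [-5, 8, -2, 0, 0, 0, 0.5]
    - [-5, 8, -2, 0, 0, 0, 0.5]

```text
t: 16.85
eef_pos: [0.819, -0.215, 0.3435]
ee_rot: [0.537, 0.844, -0.005, 0.004]
ft_force: [-0.2, -0.2, -1.8]
opening: 0.0426
```

Run:
```python
from goal import *
from plant import read_camera
import cv2
where();o=[]
for n,(x,y) in {"scene":(235,130),"side":(300,130)}.items():
    c=read_camera(n);cams[n]=c
    for th in(-.018,0,.03,.06):print(n,th,[proj(n,door(v,*p,th)).round(1).tolist() for p in((.314,.018,.199),(.215,.072,.19))])
    o.append(cv2.resize(c["color"][y:y+100,x:x+100],(400,400),interpolation=cv2.INTER_CUBIC))
cv2.imwrite("pics/fin2.png",np.hstack(o))
```

```text
t 16.85 tool th -0.021 along -0.0268 off 0.3138 z 0.3435 F in door axes d,n,z [ 0.3  0.1 -1.8] open 0.0426 q6 -0.72
scene -0.018 [[250.7, 164.9], [268.5, 188.1]]
scene 0 [[249.9, 166.1], [268.2, 189.1]]
scene 0.03 [[248.5, 168.0], [267.8, 190.7]]
scene 0.06 [[247.3, 170.0], [267.5, 192.4]]
side -0.018 [[377.2, 184.2], [346.4, 177.7]]
side 0 [[376.8, 183.0], [345.9, 176.9]]
side 0.03 [[375.9, 181.1], [344.9, 175.8]]
side 0.06 [[375.0, 179.3], [343.9, 174.6]]
```

View pics/fin2.png

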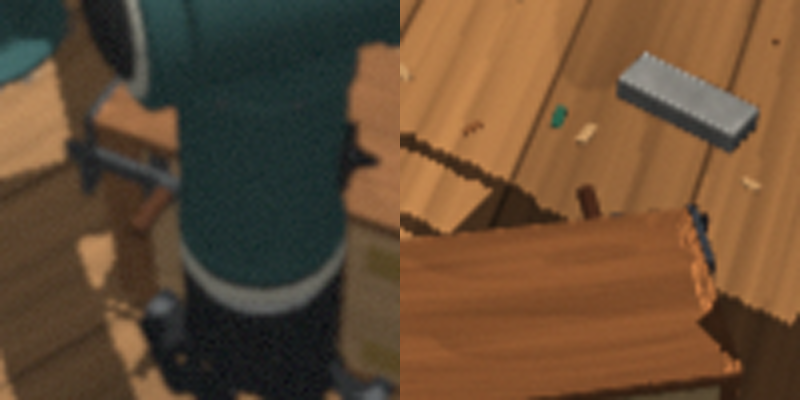

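Scene: bar tip at (252,167) passes through the catch, with the hook below it and the wall behind, and the peg end is at (270,186). Side: peg end at (347,177.5). Both fit a level bar and a door angle of about -0.015. Handing in.

```bash
python3 -c "
from plant import order
print(order.sign_off())"
```

```text
the job is handed in; nothing more can be done
None
```

The cupboard door is shut and latched, and I handed the job in at about 17 s of the 64 s allowed; the hand-in reports no verdict.

I pinched the peg, raised the bar about 13 mm and swung the door in slowly onto the buffer. I then pressed until the bar met the back wall, with about 12 N at the wrist, which I estimate as 4 N at the catch. After easing off, I lowered the bar in steps until it sat on its level stop at its starting height, where I felt about 8 N upward. Then I let go and moved clear.

**Last checks:**
- After the release the wrist force was about zero.
- The pictures from both outside cameras fit a level bar through the catch and a door angle of about -0.015. Unlatched, the door would rest at about +0.03.
- I never went near the mallet or the carving. The stone lies flat in the last side picture.

**What disagreed or stayed unsure:**
- **First grasp missed:** the fingertips sit roughly 30 mm higher than the reported TCP suggests, so the fingers closed just above the peg without moving anything. I regrasped about 35 mm lower.
- **Force while lowering:** the vertical force read near zero where I expected about -4 N of bar weight. I could not explain this, but nothing built up until the bar reached its stop.
- **Pictures:** peg and bar-tip pixels were off my model by up to about 3 pixels. Only the free end of the bar was visible in the last scene picture, because the arm hid the rest.

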